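# Release the slicer's carriage catch and run the carriage up

### The job

Bring the loaf up to the blade of the bread slicer: with a fingertip hold down the sprung thumb plate of the carriage catch and, keeping it down, push the black tab so that the carriage slides past the catch. Then push the carriage on along its rail as far as it goes and draw away, the catch having sprung up again behind it. Only push the tab from behind, do not grip it, keep off the loaf and the blade, and leave everything else where it stands.

Things in the scene. Friction and masses are not known exactly. Their poses are not given: they have to be found in the camera images.
- slicer: Silver bread slicer fixed on the worktop. Origin at its underside. x: the way the carriage slides out of park (roughly away from the robot), y left, z up. In this frame (mm): base x -225..175, y -140..125, top z 30; motor tower y 56..125, x -20..160, to z 200; thickness stop plate y 40..46, x -200..-18, to z 160. mm figures below are in this frame, carriage parked, catch up.
- carriage (a joint): How far the food carriage has slid along slicer x, m: 0 parked, 0.130 at the end stop. Friction 1 to 3 N; it stays where left. Parked it is locked: after 2 mm of play the tab's foot meets the catch's nose. Carriage parked (mm): floor x -165..20, y -66..28, top z 47; rear wall x -165..-159, to z 92. It cannot lift off.
- tab_rear (a point): Middle of the rear (-x) face of the black push tab on the carriage's right side: x -150, y -108, z 78 mm parked; axes as the slicer's, moves with the carriage. The tab is an upright plate x -150..-140, y -132..-78, z 66..90, on a foot (x -150..-106, z 60..66) that reaches forward, 2.5 mm above the thumb plate.
- catch (a joint): How far the spring catch is pressed, m: 0 up (locked), 0.009 fully down. Beyond 0.0065 the carriage's foot clears its nose. Spring: 3 N at the top, 7.5 N fully down. With the carriage between about 0.015 and 0.050 the foot itself keeps the catch down by 6.5 mm; past 0.066 the catch is up again behind it.
- press_spot (a point): Middle of the ribbed spot on top of the catch's flat, level steel thumb plate: x -185, y -108, z 58 mm up, z 49 fully down; moves with it. The plate lies behind and under the push tab: x -216..-92, y -128..-76; grey plinth below it, top z 44. A finger can slide along it while pressing. The catch's nose stands 9 mm above its inner edge (x -104..-84, y -86..-76), square face to the robot.
- blade: Round steel blade, 170 mm in diameter, upright, its plane along the carriage's way, its origin at its centre: x 70, y 41, z 125 mm. Not to be touched.
- loaf: Brown loaf cake, 134 x 86 x 48 mm, standing loose on the carriage's floor between its rear wall and the blade; 0.2 to 0.4 kg; origin at the centre of its underside. It rides along; not to be touched.
- jam_jar: Jam jar, 60 mm across, 85 high, standing right of the slicer; origin at the centre of its underside. Bystander.
- end_holder: Black end-piece holder of the slicer, 90 x 70 x 55 mm, standing right of the slicer; origin at the centre of its underside. Bystander.
- bread_knife: Bread knife, 325 mm long, 17 mm high, lying across in front of the slicer's robot end; origin under the joint of handle and blade. Bystander.
- mug: Blue mug, 80 mm across, 92 high, at the left; origin at the centre of its underside. Bystander.
- sachets: White pack of sachets, 90 x 65 x 22 mm, at the right; origin at the centre of its underside. Bystander.
- fruit_can: Fruit can with a paper label, 100 mm across, 115 high, at the right; origin at the centre of its underside. Bystander.
- scraper: Dough scraper with wooden grip, 110 x 97 x 20 mm, lying at the left; origin under its grip's middle. Bystander.

How it is judged (in metres and radians):
On the way, in this order (a step that is already met when the one before it is completed fails the run):
1. the robot holds the catch's thumb plate down, the carriage still parked (value of joint catch above 0.006 m and contact force between any of the fingers, the arm and catch above 0.5 N and value of joint carriage below 0.02 m), for 0.05 s.
2. the robot is pushing the carriage over the catch, which is down (value of joint carriage above 0.022 m and value of joint catch above 0.004 m and contact force between any of the fingers, the arm and carriage above 0.3 N), for 0.05 s.
At the end, for the whole second after the job is handed in: The carriage is within 10 mm of its end stop and still, the catch is up again (within 2 mm), and the loaf sits level on the carriage floor within about 20 mm of its place (value of joint carriage above 0.12 m and value of joint catch below 0.002 m and velocity of joint carriage between -0.005 and 0.005 m/s and x of loaf in the frame of tab_rear between 0.034 and 0.094 m and y of loaf in the frame of tab_rear between 0.066 and 0.112 m and angle between loaf's own z axis and vertical below 0.15 rad); the robot touches nothing.
It fails at once if the blade is touched (contact force between any of the fingers, the arm and blade above 1 N).
It fails at once if the loaf is touched (contact force between any of the fingers, the arm and loaf above 1 N).
It fails at once if the push tab is taken hold of (its front face touched) instead of pushed from behind (contact force between any of the fingers, the arm and carriage_c6 above 1.5 N).
It fails at once if a bystander (jar, end-piece holder, knife, mug, sachets, can, scraper) is moved or lifted by more than 30 mm (distance of any of jam_jar, end_holder, bread_knife, mug, sachets, fruit_can, scraper from where it was at the start of the episode above 0.03 m).
It also fails if it takes over 38 s, if anything falls off the work surface, if the arm or the gripper's body presses on something with over 40 N, if the wrist force passes 120 N, or if a joint passes its speed limit or range.

### The arm

A 7-joint arm with a two-finger parallel gripper is mounted at the origin on the work surface. World frame = base frame: x ahead of the robot, y to its left, z up, the work surface at z = 0. Lengths are in mm, angles in rad, forces in N, time in s.
With the tool pointing down it reaches from about 400 to 875 mm from the base axis. Payload 4.4 kg.
Tool frame: the origin (TCP) lies at the very end of the fingers, on their centre line; the grasp point (between the pads) lies 19 mm behind it (ctrl.grasp_offset is the distance from the TCP to the grasp point, in mm); z points along the fingers, y is the line along which they close (so a half turn about z gives the same grasp; the last joint's range is limited). The gripper opens to 85 mm and grips with 20 to 120 N. Pads are 22 mm wide; open, the fingers measure 114 mm over their backs; the gripper's body (76 mm by 85 mm) begins 54 mm behind the grasp point. The pads swing forward as they close: fully open they stand 13 mm farther back than shut.
Start: joints at [-1.311, 0.628, 0.038, 1.517, -0.027, 0.996, -0.02], TCP at [208.02, 615.829, 231.313] pointing down, gripper open.
Joint ranges: [-3.06, 3.06], [-0.37, 2.12], [-1.25, 1.32], [0.18, 2.47], [-1.1, 4.24], [0.23, 1.98], [-2.94, 2.94]. Speed limits (rad/s): [2.57, 2.57, 3.14, 3.14, 3.14, 3.14, 3.14].

### API

Orientations are given as [roll, pitch, yaw] about the fixed x, y, z axes, in that order (R = Rz(yaw) Ry(pitch) Rx(roll)).
In Python, from cell import status, cams, ctrl gives the robot as it stands.
- The arm moves only by the tool move_arm, never from a script. Its argument "plan" is a list of rows, each a list of 3 entries, a list of its own where there are three numbers: the shift along the world's x, y, z in mm, then the turn, a rotation vector about the world's x, y, z in degrees, then the opening, from 0 (shut) to 1 (fully open). In form: [[[x, y, z], [wx, wy, wz], gripper], ...]. A call has 1 to 10 rows; each row shifts and turns the commanded pose from where the row before left it; what a row does not reach is not made up. A row lasts 1/8 s, in which the tool goes at most 62.5 mm and 10.7 degrees, less where a joint would pass 70% of its speed; a pose out of reach is approached as far as the arm can. A call with a gripper value outside its range is refused whole. The fingers move at their own pace and stop on an object; the grip force is fixed at half the most. Time passes only in rows, so rows that do not move let the fingers close. It gives the time, the measured TCP pose, the force, the opening and the grip force at its end, in the units of the state.
- status.read_state(): the state, without advancing time (a new reading comes with each control period).
- cams.get_image(name): name is "side" or "top" or "wrist"; returns the picture (420x560x3 uint8, blue, green, red); there is no depth.
- cams.camera_params(name): a dict with "K" (3x3 intrinsics, pixels), "k1" (the pictures are not rectified: a ray, as slopes to the right and down, at radius r is drawn at 1 + k1 r^2 times it, then the intrinsics apply), "pose" (4x4, takes a point from camera to world coordinates); the wrist camera has in their place "tool_from_camera" (4x4, takes a point from camera to tool coordinates, whose origin is the TCP and whose axes are the flange's). Camera axes: x right, y down, z forward; pixel columns grow to the right and rows downward; lengths in mm; the calibration is good to about 2 mm. A picture is of the moment at which its call begins: read the wrist's pose just before it. camera_params takes no time and is no camera call.
- ctrl.finish_job(): hands the job in; it is judged then, once.
The state is a dict: "clock": time; "qpos": joint angles; "qd": joint speeds; "tau": joint torques, N m; "eef_pos": TCP position; "tool_rot": TCP orientation; "force": force on the tool from outside, world axes, zero at the start; "torque": the same for the moment, N m; "width": finger opening in mm; "gripper_force": force on a finger pad.
Only numpy, scipy, OpenCV 4.12 (cv2) and the standard library are available. Lean on these libraries where they do the work, as an engineer would, in place of code of your own. Each camera call takes 0.05 s, during which the arm holds its last target. There are 200 camera calls.

## Working session

There is one attempt and no reset: what is moved stays moved. The work goes in short steps, Python scripts to look and compute and a tool call to move; the robot and the scene stay as the last step left them, time stands still between calls to the robot, and variables do not carry over. Pictures are saved under pics/ and viewed, at most 10 in all, crops included, and the job is handed in when it is done.

Besides the shell and the picture viewer there is one more tool, called as name(argument=value, ...), one argument or row to a line, values as JSON. move_arm: Moves the arm, as the interface text tells. Its arguments: {"type":"object","properties":{"plan":{"type":"array","items":{"type":"array"}}},"required":["plan"]}

```bash
mkdir -p pics
python3 - <<'E'
from cell import status,cams,ctrl
import cv2,numpy as np
for n in("side","top"):
    cv2.imwrite(f"pics/{n}0.png",cams.get_image(n)); p=cams.camera_params(n); print(n,np.round(p["K"],1).tolist(),p["k1"],np.round(p["pose"],3).tolist())
p=cams.camera_params("wrist");print({k:np.round(v,3).tolist() for k,v in p.items()})
print(status.read_state())
E
```

```text
side [[526.6, 0.0, 282.6], [0.0, 526.6, 203.3], [0.0, 0.0, 1.0]] -0.13959493951531265 [[0.861, -0.333, 0.385, -5.132], [-0.509, -0.575, 0.64, -943.343], [0.008, -0.747, -0.665, 1050.006], [0.0, 0.0, 0.0, 1.0]]
top [[484.1, 0.0, 279.0], [0.0, 484.1, 203.3], [0.0, 0.0, 1.0]] -0.02546715112298093 [[0.022, -0.993, 0.115, 434.011], [-1.0, -0.022, -0.003, 1.128], [0.005, -0.115, -0.993, 1360.082], [0.0, 0.0, 0.0, 1.0]]
{'K': [[340.585, 0.0, 279.876], [0.0, 340.585, 208.816], [0.0, 0.0, 1.0]], 'k1': -0.061, 'tool_from_camera': [[0.001, -0.965, -0.261, 68.075], [1.0, 0.001, 0.001, 2.089], [-0.0, -0.261, 0.965, -142.715], [0.0, 0.0, 0.0, 1.0]]}
{'clock': 0.1, 'qpos': array([-1.31078557,  0.62926184,  0.03844407,  1.51825534, -0.02698164,
        0.99630694, -0.02001629]), 'qd': array([-0.00148668, -0.00198437, -0.0003445 , -0.00207105, -0.00141375,
       -0.00086416, -0.00066856]), 'tau': array([ 3.13414661e-03, -5.64534974e+01,  1.23054396e+00, -1.93972546e+01,
        1.13147590e-02,  5.49667835e-03, -3.52136752e-06]), 'eef_pos': array([207.84746346, 615.28548786, 230.47977038]), 'tool_rot': array([-3.13987946e+00,  3.25381269e-05,  2.81577647e+00]), 'force': array([0.8424925 , 0.42790985, 0.50365451]), 'torque': array([-0.03059339,  0.03915212, -0.02043388]), 'gripper_force': 0.0, 'width': 85.52377291500498}
```

View pics/top0.png

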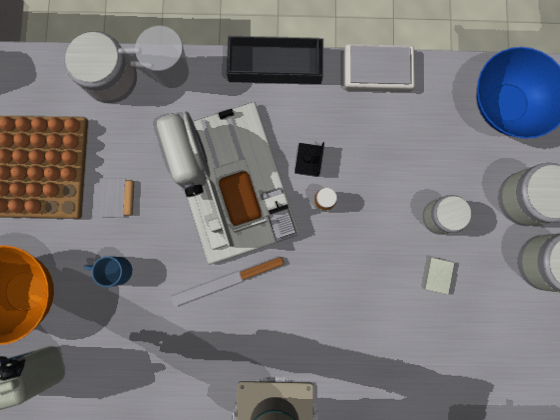

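View pics/side0.png

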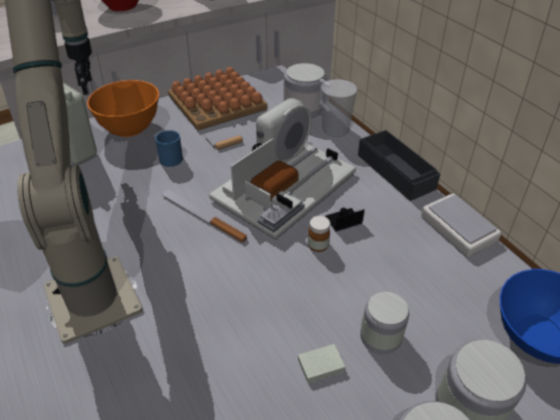

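The top view shows the slicer at cols 155–297, rows 103–262, with the thumb plate near (283,224) and the tab near (276,203). The jar is at (326,198), the holder at (309,158) and the knife in front at about (230,282). I'll enlarge the slicer.

```bash
cat > h.py <<'E'
import numpy as np,cv2
from cell import status,cams,ctrl
from scipy.spatial.transform import Rotation as R
def T_of(n,st=None):
    p=cams.camera_params(n)
    if n!="wrist": return p,np.array(p["pose"])
    T=np.eye(4);T[:3,:3]=R.from_euler("xyz",st["tool_rot"]).as_matrix();T[:3,3]=st["eef_pos"]
    return p,T@np.array(p["tool_from_camera"])
def cast(n,uv,z,st=None):
    p,T=T_of(n,st);K=np.array(p["K"])
    d=np.array([(uv[0]-K[0,2])/K[0,0],(uv[1]-K[1,2])/K[1,1]]);s=d.copy()
    for _ in range(20): s=d/(1+p["k1"]*(s@s))
    r=T[:3,:3]@np.array([s[0],s[1],1]);o=T[:3,3]
    return o+r*(z-o[2])/r[2]
def proj(n,P,st=None):
    p,T=T_of(n,st);K=np.array(p["K"]);c=T[:3,:3].T@(np.array(P)-T[:3,3]);s=c[:2]/c[2]
    s=s*(1+p["k1"]*(s@s));return s*[K[0,0],K[1,1]]+K[:2,2]
def fit(mod,wor):  # 2D rigid
    m=np.array(mod,float);w=np.array(wor,float)
    r,_=R.align_vectors(np.c_[w-w.mean(0),0*w[:,0]],np.c_[m-m.mean(0),0*m[:,0]])
    th=np.arctan2(r.as_matrix()[1,0],r.as_matrix()[0,0]);M=np.array([[np.cos(th),-np.sin(th)],[np.sin(th),np.cos(th)]])
    t=w.mean(0)-M@m.mean(0);return th,t,M
E
python3 -c "
import cv2
a=cv2.imread('pics/top0.png')[95:275,150:350]
cv2.imwrite('pics/topc.png',cv2.resize(a,(660,594),interpolation=cv2.INTER_CUBIC))"
```

```text
(no output)
```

View pics/topc.png

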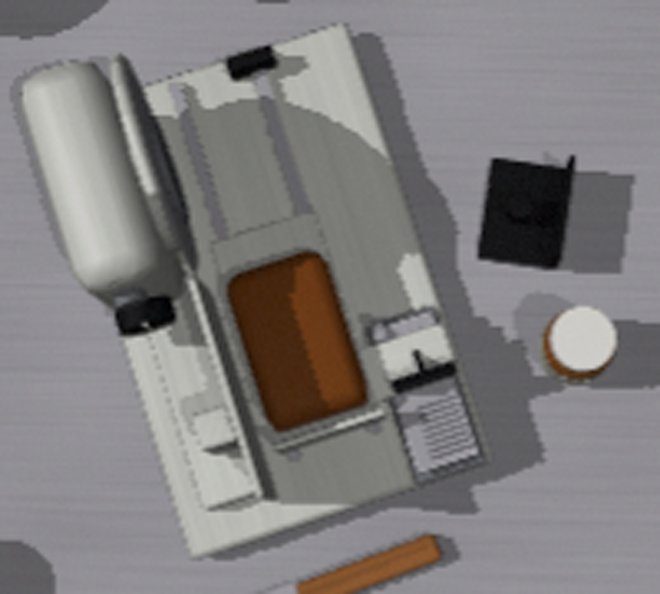

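Crop: base corners are at far-right (345,25), near-right (488,460) and near-left (195,555); the ribbed plate's rear edge runs (418,480)–(480,460), and the black tab (393,387)–(455,362).

Run:
```python
from h import *
px=lambda u,v:(u/3.3+150-.35,v/3.3+95-.35)
pts=[((345,25),30,(175,-140)),((488,460),30,(-225,-140)),((195,555),30,(-225,125)),((418,480),58,(-216,-76)),((480,460),58,(-216,-128)),((455,362),90,(-145,-132)),((391,385),90,(-145,-78))]
W=[cast("top",px(*p),z)[:2] for p,z,_ in pts];M_=[m for *_,m in pts]
th,t,M=fit(M_,W)
print(th,np.degrees(th),t);print(np.round(np.array(W)-(np.array(M_)@M.T+t),1).tolist())
for n,p in dict(press=(-185,-108),tab=(-150,-108),rearend=(-216,-108)).items():print(n,M@p+t)
print("jar",cast("top",px(583,338),85),"holder",cast("top",px(525,213),55),"knife",cast("top",px(435,545),15))
st=status.read_state();print(R.from_euler("xyz",st["tool_rot"]).as_matrix().round(3).tolist())
```

```text
0.33913229963985936 19.43084946592995 [668.15509991 146.97869703]
[[-4.6, 1.0], [1.8, 4.7], [6.1, -4.5], [-4.4, -0.8], [-4.4, -1.9], [3.6, 0.8], [1.9, 0.7]]
press [529.6202649  -16.41377369]
tab [562.62679361  -4.77036086]
rearend [500.3859109  -26.72651077]
jar [ 601.23274674 -127.68246161   85.        ] holder [708.90128965 -81.37634285  55.        ] knife [433.05073678 -12.73713637  15.        ]
[[-0.947, 0.32, -0.001], [0.32, 0.947, -0.002], [-0.0, -0.002, -1.0]]
```

move_arm(
  plan=[
    [[23, -45, -2], [0, 0, 2.7], 0],
    [[23, -45, -2], [0, 0, 2.7], 0],
    [[23, -45, -2], [0, 0, 2.7], 0],
    [[23, -45, -2], [0, 0, 2.7], 0],
    [[23, -45, -2], [0, 0, 2.7], 0],
    [[23, -45, -2], [0, 0, 2.7], 0],
    [[23, -45, -2], [0, 0, 2.7], 0],
    [[23, -45, -2], [0, 0, 2.7], 0],
    [[23, -45, -2], [0, 0, 2.7], 0],
    [[23, -45, -2], [0, 0, 2.7], 0],
  ],
)

```text
clock: 1.35
eef_pos: [438.5, 164.3, 211.1]
tool_rot: [-3.142, -0.0, -2.994]
force: [0.2, 1.2, -0.9]
width: -0.1
gripper_force: 0.0
```

move_arm(
  plan=[
    [[23, -45, -5], [0, 0, 2.8], 0],
    [[23, -45, -5], [0, 0, 2.8], 0],
    [[23, -45, -5], [0, 0, 2.8], 0],
    [[20, -45, -5], [0, 0, 2.8], 0],
    [[0, 0, 0], [0, 0, 0], 0],
    [[0, 0, 0], [0, 0, 0], 0],
  ],
)

```text
clock: 2.1
eef_pos: [526.5, -13.6, 191.0]
tool_rot: [3.141, -0.001, -2.801]
force: [-0.1, 1.1, -0.1]
width: 0.1
gripper_force: 0.0
```

Run:
```python
from h import *
st=status.read_state();cv2.imwrite("pics/w1.png",cams.get_image("wrist"))
print(st["eef_pos"],st["tool_rot"],st["force"],st["width"])
```

```text
[526.47178933 -13.61701183 190.96622124] [ 3.14050158e+00 -8.83113210e-04 -2.80105378e+00] [-0.05516272  1.10610968 -0.05537057] 0.07697433950733024
```

View pics/w1.png

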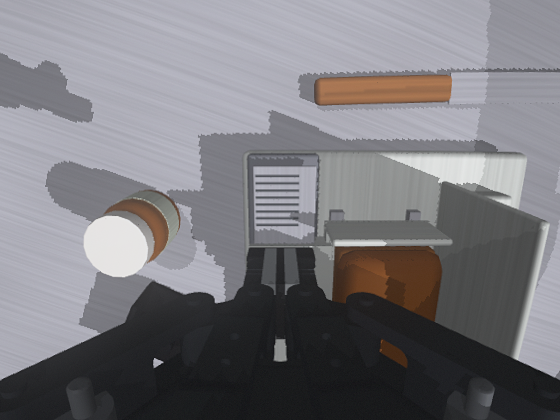

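The wrist view shows the ribbed spot at cols 253–300, rows 167–237 (center ≈(277,202)), the plate's rear edge at about (249–318, 155), and the base's rear edge along row 152 from (245) to (527). The black tab sits just ahead of the fingers.

Run:
```python
from h import *
st=status.read_state();st["tool_rot"]=np.array([3.1405,-.0009,-2.801])
for a,z in [((249,155),58),((318,155),58),((277,202),58),((246,152),30),((526,153),30),((246,246),58),((249,248),90),((315,248),90),((452,242),92),((328,242),92),((325,222),92)]:
    print(a,z,cast("wrist",a,z,st).round(1))
c=cast("wrist",(246,152),30,st);d=cast("wrist",(526,153),30,st);v=(c-d)[:2];print(np.degrees(np.arctan2(v[1],v[0]))+90)
th=np.radians(19.4);M=np.array([[np.cos(th),-np.sin(th)],[np.sin(th),np.cos(th)]])
# predicted pixels with top fit
for P in [(-216,-76,58),(-216,-128,58),(-185,-108,58),(-225,-140,30),(-225,125,30),(-165,-66,92),(-165,28,92),(-150,-132,90),(-150,-78,90)]:
    print(P,proj("wrist",[*(M@P[:2]+[668.2,147]),P[2]],st).round(0))
```

```text
(249, 155) 58 [499.1 -45.6  58. ]
(318, 155) 58 [480.5   6.9  58. ]
(277, 202) 58 [528.4 -11.3  58. ]
(246, 152) 30 [501.2 -50.3  30. ]
(526, 153) 30 [414.7 190.5  30. ]
(246, 246) 58 [574.4 -23.5  58. ]
(249, 248) 90 [562.3 -21.9  90. ]
(315, 248) 90 [545.3  25.8  90. ]
(452, 242) 92 [505.1 123.5  92. ]
(328, 242) 92 [536.8  32.9  92. ]
(325, 222) 92 [522.8  24.9  92. ]
19.75869287969934
(-216, -76, 58) [310. 164.]
(-216, -128, 58) [246. 164.]
(-185, -108, 58) [271. 201.]
(-225, -140, 30) [235. 150.]
(-225, 125, 30) [526. 153.]
(-165, -66, 92) [326. 238.]
(-165, 28, 92) [448. 238.]
(-150, -132, 90) [239. 255.]
(-150, -78, 90) [309. 255.]
```

move_arm(
  plan=[
    [[0, 0, -40], [0, 0, 0], 0],
    [[0, 0, -40], [0, 0, 0], 0],
    [[0, 0, -30], [0, 0, 0], 0],
    [[0, 0, -15], [0, 0, 0], 0],
    [[0, 0, 0], [0, 0, 0], 0],
    [[0, 0, 0], [0, 0, 0], 0],
  ],
)

```text
clock: 2.9
eef_pos: [527.8, -13.7, 67.4]
tool_rot: [-3.141, 0.002, -2.8]
force: [0.1, 0.1, 0.3]
width: 0.2
gripper_force: 0.0
```

Run:
```python
from h import *
st=status.read_state();a=cams.get_image("wrist")[130:340,150:430];b=cams.get_image("top")[170:260,230:350]
cv2.imwrite("pics/w2.png",np.hstack([cv2.resize(a,(400,300)),cv2.resize(b,(400,300))]))
print(st["eef_pos"],st["force"])
```

```text
[527.81907469 -13.74984926  67.35132796] [0.05049122 0.11519946 0.26880885]
```

View pics/w2.png

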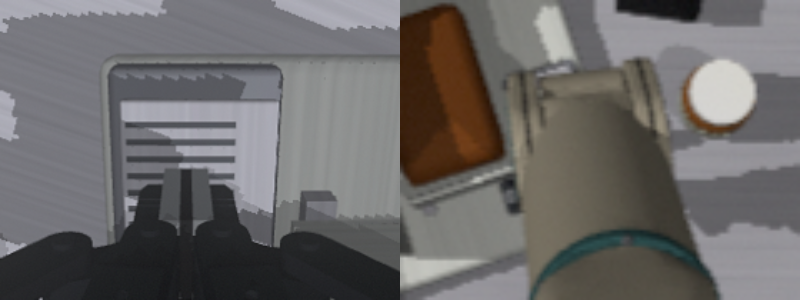

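The shut fingertips stand over the ribs, centred on the plate (crop 130–240 between the plate edges 113–275) and behind the tab. Now I'll press.

move_arm(
  plan=[
    [[0, 0, -7], [0, 0, 0], 0],
    [[0, 0, -4], [0, 0, 0], 0],
    [[0, 0, -3], [0, 0, 0], 0],
    [[0, 0, -2], [0, 0, 0], 0],
    [[0, 0, 0], [0, 0, 0], 0],
    [[0, 0, 0], [0, 0, 0], 0],
  ],
)

```text
clock: 3.75
eef_pos: [527.5, -14.3, 50.6]
tool_rot: [-3.141, 0.001, -2.801]
force: [0.9, -0.2, 6.0]
width: 0.0
gripper_force: 3.1
```

move_arm(
  plan=[
    [[0, 0, -2], [0, 0, 0], 0],
    [[0, 0, -2], [0, 0, 0], 0],
    [[0, 0, 0], [0, 0, 0], 0],
    [[0, 0, 0], [0, 0, 0], 0],
  ],
)

```text
clock: 4.25
eef_pos: [527.5, -14.4, 48.2]
tool_rot: [-3.141, 0.001, -2.801]
force: [-3.8, -0.4, 21.4]
width: -0.1
gripper_force: 10.9
```

move_arm(
  plan=[
    [[4.7, 1.7, 0.5], [0, 0, 0], 0],
    [[4.7, 1.7, 0], [0, 0, 0], 0],
    [[4.7, 1.7, 0], [0, 0, 0], 0],
    [[4.7, 1.7, 0], [0, 0, 0], 0],
    [[0, 0, 0], [0, 0, 0], 0],
  ],
)

```text
clock: 4.88
eef_pos: [534.2, -12.4, 47.9]
tool_rot: [3.141, -0.023, -2.804]
force: [-17.6, -6.4, 34.0]
width: -0.0
gripper_force: 16.9
```

move_arm(
  plan=[
    [[3.8, 1.3, 0], [0, 0, 0], 0],
    [[3.8, 1.3, 0], [0, 0, 0], 0],
    [[0, 0, 0], [0, 0, 0], 0],
  ],
)

```text
clock: 5.25
eef_pos: [544.4, -8.8, 48.0]
tool_rot: [3.141, -0.018, -2.803]
force: [-19.4, -6.1, 32.6]
width: -0.3
gripper_force: 16.8
```

move_arm(
  plan=[
    [[0, 0, 1.5], [0, 0, 0], 0],
    [[0, 0, 0.5], [0, 0, 0], 0],
    [[0, 0, 0], [0, 0, 0], 0],
  ],
)

```text
clock: 5.62
eef_pos: [550.3, -6.3, 48.8]
tool_rot: [3.141, -0.006, -2.802]
force: [-6.7, -2.6, 10.0]
width: 0.1
gripper_force: 5.1
```

move_arm(
  plan=[
    [[4.7, 1.7, 0], [0, 0, 0], 0],
    [[4.7, 1.7, 0], [0, 0, 0], 0],
    [[0, 0, 0], [0, 0, 0], 0],
  ],
)

```text
clock: 6.0
eef_pos: [558.1, -3.5, 48.8]
tool_rot: [3.141, -0.01, -2.802]
force: [-8.4, -3.9, 13.2]
width: -0.1
gripper_force: 6.6
```

move_arm(
  plan=[
    [[4.7, 1.7, 0], [0, 0, 0], 0],
    [[4.7, 1.7, 0], [0, 0, 0], 0],
    [[4.7, 1.7, 0], [0, 0, 0], 0],
    [[4.7, 1.7, 0], [0, 0, 0], 0],
    [[0, 0, 0], [0, 0, 0], 0],
  ],
)

```text
clock: 6.62
eef_pos: [576.8, 3.2, 48.8]
tool_rot: [3.141, -0.01, -2.802]
force: [-9.3, -3.1, 13.2]
width: 0.3
gripper_force: 6.9
```

Run:
```python
from h import *
st=status.read_state();a=cams.get_image("wrist");b=cams.get_image("side")[110:260,190:390]
cv2.imwrite("pics/w3.png",np.hstack([cv2.resize(a,(400,300)),cv2.resize(b,(400,300))]))
print(st["eef_pos"],st["force"])
```

```text
[576.82776343   3.16664524  48.81870269] [-9.31125298 -3.06733052 13.23217364]
```

View pics/w3.png

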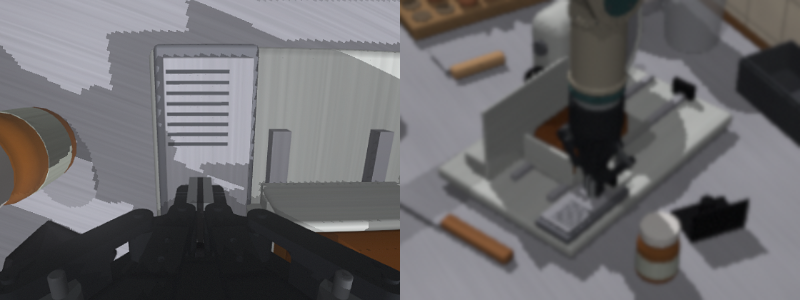

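The carriage has slid: the wrist view shows rails exposed behind the rear wall (row ~185), and the finger has passed the ribs. I'll push a bit more, then lift off the plate while behind the tab.

move_arm(
  plan=[
    [[4.7, 1.7, 0], [0, 0, 0], 0],
    [[3, 1, 0], [0, 0, 0], 0],
    [[0, 0, 0], [0, 0, 0], 0],
    [[0, 0, 5], [0, 0, 0], 0],
    [[0, 0, 5], [0, 0, 0], 0],
    [[0, 0, 5], [0, 0, 0], 0],
    [[0, 0, 4], [0, 0, 0], 0],
    [[0, 0, 0], [0, 0, 0], 0],
  ],
)

```text
clock: 7.72
eef_pos: [589.4, 8.3, 68.1]
tool_rot: [3.141, 0.0, -2.801]
force: [-4.5, -1.8, 0.5]
width: 0.0
gripper_force: 2.1
```

move_arm(
  plan=[
    [[5, 1.8, 0], [0, 0, 0], 0],
    [[7.5, 2.7, 0], [0, 0, 0], 0],
    [[7.5, 2.7, 0], [0, 0, 0], 0],
    [[7.5, 2.7, 0], [0, 0, 0], 0],
    [[7.5, 2.7, 0], [0, 0, 0], 0],
    [[7.5, 2.7, 0], [0, 0, 0], 0],
    [[7.5, 2.7, 0], [0, 0, 0], 0],
    [[7.5, 2.7, 0], [0, 0, 0], 0],
    [[5, 1.8, 0], [0, 0, 0], 0],
    [[0, 0, 0], [0, 0, 0], 0],
  ],
)

```text
clock: 8.98
eef_pos: [652.6, 31.2, 67.8]
tool_rot: [3.141, 0.001, -2.8]
force: [-0.0, -0.6, -0.2]
width: 0.2
gripper_force: 0.0
```

move_arm(
  plan=[
    [[4.7, 1.7, 0], [0, 0, 0], 0],
    [[4.7, 1.7, 0], [0, 0, 0], 0],
    [[2.8, 1, 0], [0, 0, 0], 0],
    [[0, 0, 0], [0, 0, 0], 0],
    [[0, 0, 0], [0, 0, 0], 0],
  ],
)

```text
clock: 9.6
eef_pos: [664.3, 35.1, 68.0]
tool_rot: [-3.142, 0.001, -2.801]
force: [0.5, -0.1, 0.4]
width: -0.2
gripper_force: 0.0
```

move_arm(
  plan=[
    [[2.8, 1, 0], [0, 0, 0], 0],
    [[2.8, 1, 0], [0, 0, 0], 0],
    [[2.8, 1, 0], [0, 0, 0], 0],
    [[2.8, 1, 0], [0, 0, 0], 0],
    [[0, 0, 0], [0, 0, 0], 0],
  ],
)

```text
clock: 10.22
eef_pos: [674.8, 38.8, 67.7]
tool_rot: [3.142, -0.001, -2.801]
force: [-1.4, -0.8, 1.6]
width: 0.4
gripper_force: 1.3
```

move_arm(
  plan=[
    [[2.8, 1, 0], [0, 0, 0], 0],
    [[2.8, 1, 0], [0, 0, 0], 0],
    [[2.8, 1, 0], [0, 0, 0], 0],
    [[0, 0, 0], [0, 0, 0], 0],
  ],
)

```text
clock: 10.72
eef_pos: [674.8, 38.7, 67.3]
tool_rot: [3.14, -0.02, -2.802]
force: [-20.8, -5.1, 17.2]
width: 0.2
gripper_force: 10.9
```

The carriage is at its end stop: force has risen to 21 N with no travel. Drawing away backwards, then up.

move_arm(
  plan=[
    [[-5, -1.8, 0], [0, 0, 0], 0],
    [[-8, -2.8, 0], [0, 0, 0], 0],
    [[-12, -4, 2], [0, 0, 0], 0],
    [[-10, -3.5, 10], [0, 0, 0], 0],
    [[-10, -3.5, 25], [0, 0, 0], 0],
    [[-40, -14, 35], [0, 0, 0], 0],
    [[-50, -18, 40], [0, 0, 0], 0],
    [[-50, -18, 30], [0, 0, 0], 0],
    [[-40, -14, 0], [0, 0, 0], 0],
    [[0, 0, 0], [0, 0, 0], 0],
  ],
)

```text
clock: 11.98
eef_pos: [458.5, -38.0, 208.6]
tool_rot: [-3.141, -0.001, -2.803]
force: [0.4, 0.3, 0.7]
width: -0.2
gripper_force: 0.0
```

Run:
```python
from h import *
st=status.read_state();a=cams.get_image("wrist");b=cams.get_image("top")[95:275,130:370]
cv2.imwrite("pics/w4.png",np.hstack([cv2.resize(a,(400,300)),cv2.resize(b,(400,300))]))
print(st["eef_pos"],st["force"])
```

```text
[458.50024521 -37.96239077 208.6052651 ] [0.37325668 0.26100427 0.70208897]
```

View pics/w4.png

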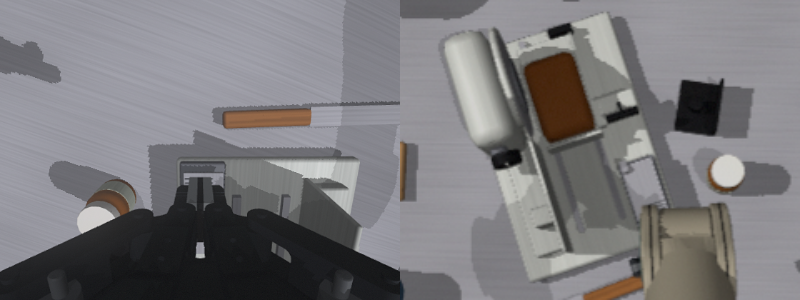

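The top view shows the carriage at the far end: the tab moved about 48 px, roughly 127 mm. The loaf sits against its rear wall, the bystanders are unmoved and the arm is clear.

```bash
python3 -c "
from cell import ctrl
print(ctrl.finish_job())"
```

```text
the job is handed in; nothing more can be done
None
```

I handed the job in with the carriage pushed to its end stop, the loaf riding on it and the arm drawn clear; the hand-in returned no verdict, and I did not separately check that the catch had sprung up again.

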